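# Free a worn sleeve from an expanding sanding drum with a nut of unknown thread hand

### The job

The grey, clogged abrasive sleeve on the twin-drum sander has to come off. One of the drum nuts has a left-hand thread and nothing shows which, so feel which way the wing nut of that drum gives without straining it tighter, back it off about half a turn until the rubber lets go, then draw the sleeve straight up off the drum without tugging hard and stand it upright in the wooden tray. Leave the other drum with its fresh red-brown sleeve, and the things around, as they are.

Things in the scene. Friction and masses are not known exactly. Their poses are not given: they have to be found in the camera images.
- sander: Twin-drum bench sander, bolted down: low dark green cast housing with a steel deck, 118 x 266 mm (x, y), deck 65 mm above the bench; origin under the middle of the housing. A black upright motor, 124 mm high, stands at its -y end, 180 mm from the middle. Switch box on the front
- spindle_a: Upright rubber drum fixed on the deck, 75 mm left or right of the sander's middle; origin on its axis at deck height (z = 65 mm), any yaw. A steel flange 62 mm across, 5 mm thick, carries the black drum, 44 mm across, up to 75 mm above the origin. At 77 to 85 mm the lip of the rubber bulges to 54 mm across, over the rim of the sleeve, while the nut is done up
- spindle_b: The other drum, the same but for the hand of its thread. On both, the lip of the rubber draws in by 2.4 mm of radius for each radian that the nut is loosened: it clears the sleeve's bore after about 1.2 rad and is well clear after 2.4 rad
- nut_a: Wing nut of spindle_a, dark steel, wings 38 mm tip to tip, 13 mm thick, 18 mm high (hub 13 mm across, 20 mm high); origin on the axis at its underside, x along the wings to a yellow paint dot. It lies on a steel plate 42 mm across, 88.5 mm above the spindle's origin. Thread hand unknown, no outward sign; the other nut has the opposite. Done up at the start, x along the x of its spindle
- nut_b: Wing nut of spindle_b, the same. Both nuts: the loosening way takes about 0.1 Nm at first, 0.2 after 1.5 rad, 0.3 after 3 rad; the nut rises 0.9 mm a radian, stays where it is left, stays captive and has 4 rad of travel. The tightening way takes 0.5 to 0.6 Nm from the start and the nut still follows: more than 0.35 rad tighter the rubber is overstrained
- lip_a (a point): Outermost point of the rubber lip of spindle_a, on the spindle's x axis: 26.8 mm from the drum's axis at the start, 80.7 mm above the spindle's origin; 21 mm from the axis when the nut is 2.4 rad looser, 27.6 mm when it is 0.35 rad tighter
- lip_b (a point): The same point on spindle_b
- sleeve_worn: The worn sleeve: a stiff grey tube with pale clogged patches, 56 mm outside, 48 mm inside, 70 mm long, 60 g, loose, standing on the flange of one of the two drums; origin at the centre of its lower end, z along the tube. It slides up over the nut and its plate once the rubber lip has drawn in; before, the lip holds it down, and a pull of over 20 N tears the rubber
- sleeve_fresh: The fresh sleeve: red-brown, same sizes, on the other drum; it stays
- tray: Low loose tray of light wood for used sleeves, 110 x 160 mm (x, y), walls 4 mm thick and 20 mm high, floor 4 mm thick, 0.4 kg, in front of the sander; origin under its middle
- glue_bottle: Yellow glue bottle with a brown nozzle, 46 mm across, 156 mm high, standing to the right of the tray; origin under its middle; stays where it is
- finial: Turned wooden ball finial, 54 mm across, 69 mm high, standing to the left; origin under its middle; stays where it is
- chisel_a: Bench chisel, 304 mm long, lying on the bench to the right of the tray; origin under its middle, handle towards its y axis; stays where it is
There are look-alikes about, which are no part of the job. What is shaped like the sleeve_worn but blue or purple is not meant.

How it is judged (in metres and radians):
On the way:
1. the nut of the drum that carries the worn sleeve is backed off by at least 2.4 rad, with the sleeve still on its drum (((horizontal distance between sleeve_fresh and spindle_b below 0.03 m and x of lip_a in the frame of spindle_a below 0.021 m) or (horizontal distance between sleeve_fresh and spindle_a below 0.03 m and x of lip_b in the frame of spindle_b below 0.021 m)) and (horizontal distance between sleeve_worn and spindle_a below 0.03 m or horizontal distance between sleeve_worn and spindle_b below 0.03 m) and height (world z) of sleeve_worn below 0.09 m), for 0.2 s.
At the end, for the whole second after the job is handed in: the worn sleeve stands upright (within 0.1 rad, either end up) and at rest on the floor of the tray; its nut is backed off by at least 2.4 rad; the fresh sleeve still sits on its drum (within 10 mm of where it was) (x of sleeve_worn in the frame of tray between -0.027 and 0.027 m and y of sleeve_worn in the frame of tray between -0.052 and 0.052 m and z of sleeve_worn in the frame of tray above -0.005 m and ((angle between sleeve_worn's own z axis and vertical below 0.1 rad and z of sleeve_worn in the frame of tray below 0.012 m) or (angle between sleeve_worn's own z axis and vertical above 3.04 rad and z of sleeve_worn in the frame of tray below 0.082 m)) and ((horizontal distance between sleeve_fresh and spindle_b below 0.03 m and x of lip_a in the frame of spindle_a below 0.021 m) or (horizontal distance between sleeve_fresh and spindle_a below 0.03 m and x of lip_b in the frame of spindle_b below 0.021 m)) and linear speed of sleeve_worn below 0.02 m/s and (horizontal distance between sleeve_fresh and spindle_a below 0.03 m or horizontal distance between sleeve_fresh and spindle_b below 0.03 m) and distance of sleeve_fresh from where it was at the start of the episode below 0.01 m); the robot touches nothing.
It fails at once if a nut is forced more than 0.35 rad tighter than it was (x of lip_a in the frame of spindle_a above 0.02764 m or x of lip_b in the frame of spindle_b above 0.02764 m).
It fails at once if the worn sleeve is tugged against its drum with more than 20 N (height (world z) of sleeve_worn above 0.0708 m and (contact force between sleeve_worn and spindle_a above 20 N or contact force between sleeve_worn and spindle_b above 20 N)).
It fails at once if the nut of the fresh sleeve's drum is turned by more than 0.6 rad ((horizontal distance between sleeve_fresh and spindle_a below 0.03 m and x of lip_a in the frame of spindle_a below 0.02536 m) or (horizontal distance between sleeve_fresh and spindle_b below 0.03 m and x of lip_b in the frame of spindle_b below 0.02536 m)).
It fails at once if the fresh sleeve, glue bottle, finial or chisel is moved by more than 30 mm (distance of any of sleeve_fresh, glue_bottle, finial, chisel_a from where it was at the start of the episode above 0.03 m).
It also fails if it takes over 72 s, if anything falls off the work surface, if the arm or the gripper's body presses on something with over 40 N, if the wrist force passes 120 N, or if a joint passes its speed limit or range.

### The arm

A 6-joint arm with a two-finger parallel gripper is mounted at the origin on a cart in front of the work surface, level with it; the furniture and walls round the work are solid. World frame = base frame: x ahead of the robot, y to its left, z up, the work surface at z = 0. Lengths are in mm, angles in rad, forces in N, time in s.
With the tool pointing down it reaches from about 350 to 775 mm from the base axis. Payload 7.3 kg.
Tool frame: the origin (TCP) lies at the very end of the fingers, on their centre line; the grasp point (between the pads) lies 19 mm behind it; z points along the fingers, y is the line along which they close (so a half turn about z gives the same grasp; the last joint's range is limited). The gripper opens to 92 mm and grips with 3 to 60 N. Pads are 19 mm wide; open, the fingers measure 130 mm over their backs; the gripper's body (75 mm by 190 mm) begins 47 mm behind the grasp point.
Start: joints at [0.965, 0.342, 1.524, -0, 1.275, -0.146], TCP at [232.968, 470.501, 226.741] pointing down, gripper open.
Joint ranges: [-2.53, 2.53], [-0.77, 2.02], [0.04, 2.7], [-1, 4.14], [0.28, 2.66], [-3.11, 3.11]. Speed limits (rad/s): [2.57, 2.57, 3.14, 3.14, 3.14, 3.14].

### API

Orientations are given as [roll, pitch, yaw] about the fixed x, y, z axes, in that order (R = Rz(yaw) Ry(pitch) Rx(roll)).
In Python, from plant import * gives the robot as it stands.
- The arm moves only by the tool arm_command, never from a script. Its arguments are lists of equal length, an entry for each row: "gripper": the finger opening in mm, from 0 to 91.8; "dp": the shift along the tool's x, y, z in units of 25 mm (1.0 is 25 mm), a list of three; "twist": the turn about the tool's z in units of 5 degrees (1.0 is 5 degrees). A call has exactly 5 rows; each row shifts and turns the commanded pose from where the row before left it, along the tool's axes as they then stand; what a row does not reach is not made up. A row lasts 1/8 s, in which the tool goes at most 62.5 mm and 10.7 degrees, less where a joint would pass 70% of its speed; a pose out of reach is approached as far as the arm can. A call is refused whole if a number of a shift passes 1 or a number of a turn 1, either way. A call with a gripper value outside its range is refused whole. The fingers move at their own pace and stop on an object; the grip force is fixed at half the most. Time passes only in rows, so rows that do not move let the fingers close, or fill a call up. It gives the time, the measured TCP pose, the force, the opening and the grip force at its end, in the units of the state.
- get_obs(): the state, without advancing time (a new reading comes with each control period).
- capture(name): name is "scene" or "top"; returns the picture (480x640x3 uint8, red, green, blue); there is no depth.
- get_calibration(name): a dict with "mtx" (3x3 intrinsics, pixels), "position" and "attitude" of the camera in the world. Camera axes: x right, y down, z forward; pixel columns grow to the right and rows downward; lengths in mm; the calibration is good to about 2 mm. A picture is of the moment at which its call begins. get_calibration takes no time and is no camera call.
- close_job(): hands the job in; it is judged then, once.
The state is a dict: "time": time; "joint_positions": joint angles; "dq": joint speeds; "tau": joint torques, N m; "tool_pos": TCP position; "tcp_rot": TCP orientation; "contact_force": force on the tool from outside, world axes, zero at the start; "moment": the same for the moment, N m; "grip_width": finger opening in mm; "finger_force": force on a finger pad.
Only numpy, scipy, OpenCV 4.12 (cv2) and the standard library are available. Lean on these libraries where they do the work, as an engineer would, in place of code of your own. Each camera call takes 0.05 s, during which the arm holds its last target. There are 200 camera calls.

## Working session

There is one attempt and no reset: what is moved stays moved. The work goes in short steps, Python scripts to look and compute and a tool call to move; the robot and the scene stay as the last step left them, time stands still between calls to the robot, and variables do not carry over. Pictures are saved under pics/ and viewed, at most 10 in all, crops included, and the job is handed in when it is done.

Besides the shell and the picture viewer there is one more tool, called as name(argument=value, ...), one argument or row to a line, values as JSON. arm_command: Moves the arm, as the interface text tells. Its arguments: {"type":"object","properties":{"gripper":{"type":"array"},"dp":{"type":"array"},"twist":{"type":"array"}},"required":["gripper","dp","twist"]}

```bash
mkdir -p pics; python3 - <<'E'
from plant import *
import cv2
for n in("scene","top"):
    cv2.imwrite(f"pics/{n}0.png",capture(n)[:,:,::-1]); c=get_calibration(n); print(n,c)
print(get_obs())
E
```

```text
scene {'mtx': array([[574.04596177,   0.        , 322.3328685 ],
       [  0.        , 574.04596177, 238.92230494],
       [  0.        ,   0.        ,   1.        ]]), 'position': array([-157.77796836, -743.65036726,  869.10740754]), 'attitude': array([-2.17230139,  0.00640319, -0.74998775])}
top {'mtx': array([[499.78477794,   0.        , 325.38351515],
       [  0.        , 499.78477794, 238.812248  ],
       [  0.        ,   0.        ,   1.        ]]), 'position': array([ 337.78942554,   63.94123799, 1378.07871489]), 'attitude': array([-2.95435241e+00,  6.68161760e-04, -1.57863846e+00])}
{'time': 0.1, 'joint_positions': array([ 9.64995243e-01,  3.42666533e-01,  1.52491377e+00, -1.85220986e-05,
        1.27540013e+00, -1.45979466e-01]), 'dq': array([ 0.00028699, -0.00141016, -0.00124732,  0.00239972, -0.00038796,
        0.0013263 ]), 'tau': array([ 1.58178605e-03, -4.32002699e+01, -2.44696069e+01,  7.20028323e-02,
        5.26135764e-02, -5.91734329e-05]), 'tool_pos': array([232.75676098, 470.18159918, 226.11015422]), 'tcp_rot': array([-3.14021705e+00, -1.84345709e-04,  2.68177631e+00]), 'contact_force': array([ 0.74028798, -0.02782822, -1.06381126]), 'moment': array([ 0.00711899, -0.00432826, -0.01374585]), 'finger_force': 0.0, 'grip_width': 91.8657265951101}
```

View pics/top0.png

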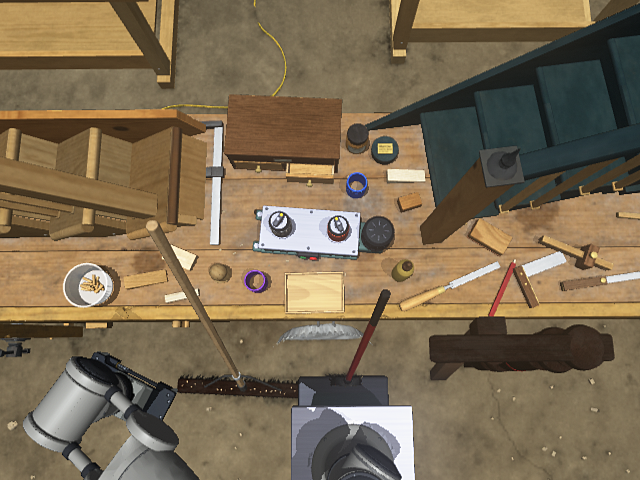

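View pics/scene0.png

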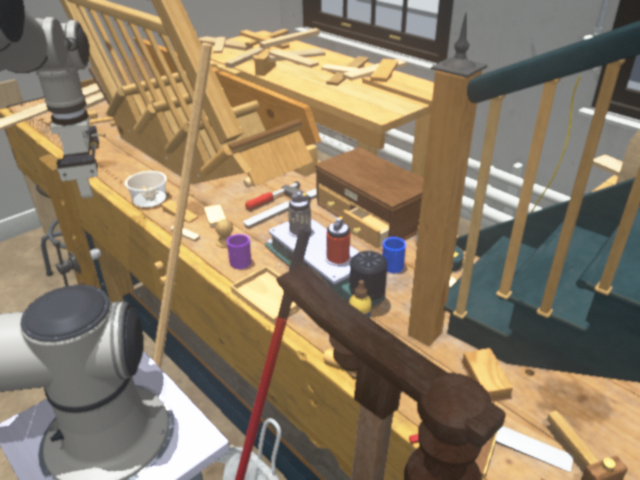

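The top view shows the grey-sleeved drum at about (282,222), the red-brown one at (339,228), and the tray at (314,292). The finial is at (219,271) and the glue bottle at (403,270). The scene view confirms grey on the left drum at (300,213). A tan pole and a red-handled pole lean near the robot, so I'll zoom in and locate them too.

```bash
cat > h.py <<'E'
from plant import *
import numpy as np, cv2
from scipy.spatial.transform import Rotation as R
C={n:get_calibration(n) for n in("scene","top")}
def ray(n,u,v):
    c=C[n];d=R.from_euler('xyz',c['attitude']).as_matrix()@np.linalg.inv(c['mtx'])@[u,v,1]
    return c['position'],d/np.linalg.norm(d)
def atz(n,u,v,z):
    p,d=ray(n,u,v);return p+d*(z-p[2])/d[2]
def proj(n,P):
    c=C[n];q=c['mtx']@R.from_euler('xyz',c['attitude']).as_matrix().T@(np.array(P,float)-c['position']);return q[:2]/q[2]
def tri(a,b):
    p,d=ray("top",*a);q,e=ray("scene",*b)
    s=np.linalg.lstsq(np.c_[d,-e],q-p,rcond=None)[0]
    A=p+d*s[0];B=q+e*s[1];return (A+B)/2,np.linalg.norm(A-B)
E
python3 - <<'E'
from h import *
t=cv2.imread("pics/top0.png");s=cv2.imread("pics/scene0.png")
a=cv2.resize(t[195:315,240:400],None,fx=5,fy=5,interpolation=cv2.INTER_CUBIC)
b=cv2.resize(s[180:300,260:420],None,fx=5,fy=5,interpolation=cv2.INTER_CUBIC)
cv2.imwrite("pics/t1.png",a);cv2.imwrite("pics/s1.png",b)
for n,x,y in(("tan top",(152,226),(206,45)),("tan low",(238,376),(160,360)),("red top",(386,294),(303,235)),("red low",(350,378),(240,475)),("drumA",(282,222),(300,200))):print(n,tri(x,y))
E
```

```text
tan top (array([528.36736939, 372.05789504, 507.45970295]), np.float64(0.16033212480496603))
tan low (array([ 227.73428327,  327.45111349, -228.00082495]), np.float64(40.35547272196795))
red top (array([420.33061343, -68.4331952 , 269.28719415]), np.float64(5.474657151745496))
red low (array([ 211.84975946,  -26.54624014, -322.26950539]), np.float64(43.796015025028126))
drumA (array([612.15537679, 169.95935964, 163.96074035]), np.float64(2.1570091896904704))
```

View pics/t1.png

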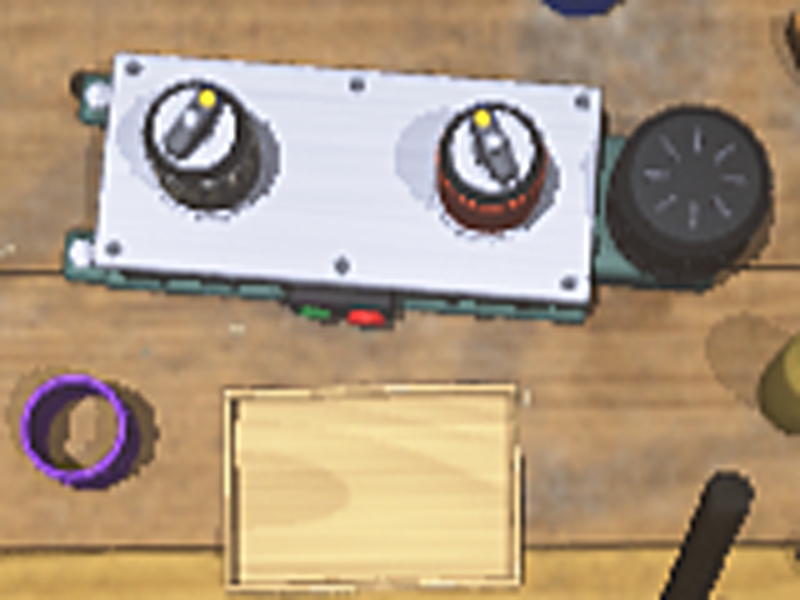

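View pics/s1.png

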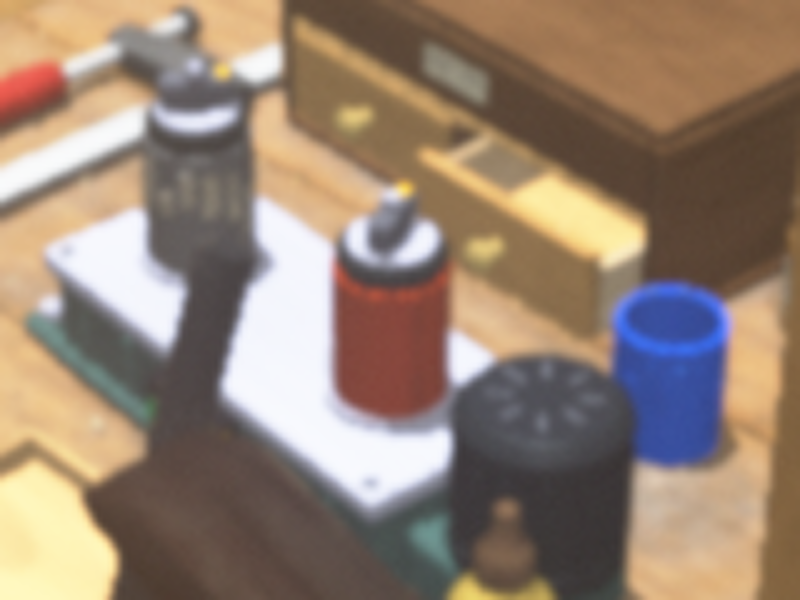

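Both crops: the left drum has the grey sleeve, with its plate at about crop (195,128), yellow dot at (207,98) and wing end at (170,157). The right drum is the red-brown one, dot at (482,118). The tray's top corners are at crop (226,390), (518,386), (522,585) and (228,590). Next I'll work out the positions.

```bash
python3 - <<'E'
from h import *
f=lambda x,y,ox=240,oy=195:(ox+(x+.5)/5-.5,oy+(y+.5)/5-.5)
P=lambda x,y,z:atz("top",*f(x,y),z)[:2]
d=[P(*q,65) for q in((118,55),(602,88),(590,303),(97,263))]
for q in d:print("deck",q)
m=np.mean(d,0);ax=(d[0]-d[1]+d[3]-d[2]);ax/=np.linalg.norm(ax);print("mid",m,"axis",ax,"spL",m+75*ax,"spR",m-75*ax)
print("nutL dot,end",P(207,98,171),P(172,156,171),"plate",P(197,128,153.5))
print("nutR",P(482,118,171),P(507,182,171))
t=[P(*q,20) for q in((226,390),(518,386),(522,585),(228,590))]
for q in t:print("tray",q)
print("traymid",np.mean(t,0))
s=lambda x,y:f(x,y,260,180)
print("tri dotL",tri(f(207,98),s(222,71)), "plateL",tri(f(197,128),s(197,112)))
print("finial",atz("top",219,271,40),"purple",P(75,430,35))
p=m+75*ax
print([proj("scene",[*p,z]) for z in(70,140,153.5,173)])
print("tray scene", [proj("scene",[*np.mean(t,0),4])])
E
```

```text
deck [679.45387217 230.55937868]
deck [658.97901629 -31.20742691]
deck [541.55958589 -22.39419133]
deck [565.21707582 240.00510904]
mid [611.30238754 104.24071737] axis [0.0838985  0.99647431] spL [617.59477484 178.97629031] spR [605.01000024  29.50514444]
nutL dot,end [629.51791881 172.59947885] [600.21078811 189.63779475] plate [618.30335758 179.06375794]
nutR [618.24508954  36.24537715] [585.77694302  24.30074995]
tray [502.0653089  174.39090689]
tray [502.99757793  14.88683785]
tray [395.31522222  14.29274629]
tray [393.89568942 172.5279777 ]
traymid [448.56844962  94.02461718]
tri dotL (array([628.85897085, 172.35212083, 173.73407874]), np.float64(0.004374854868566608)) plateL (array([618.42314542, 179.35092757, 152.01945395]), np.float64(0.5244962629203432))
finial [505.37925463 349.96479707  40.        ] purple [479.24551076 254.33568866]
[array([299.91019278, 230.20695915]), array([299.09499101, 206.38396855]), array([298.93245796, 201.63419575]), array([298.69452601, 194.68100853])]
tray scene [array([270.011299  , 296.14998028])]
```

arm_command(
  gripper=[60,60,60,60,60],
  dp=[
    [0,0,-1],
    [0,0,-1],
    [0,0,-1],
    [0,0,-1],
    [0,0,-1],
  ],
  twist=[0,0,0,0,0],
)

```text
time: 0.72
tool_pos: [232.8, 470.3, 352.1]
tcp_rot: [-3.141, -0.0, 2.682]
contact_force: [-0.4, 0.6, -0.2]
grip_width: 60.1
finger_force: 0.0
```

arm_command(
  gripper=[60,60,60,60,60],
  dp=[
    [-0.61,-0.92,0],
    [-0.61,-0.92,0],
    [-0.61,-0.92,0],
    [-0.61,-0.92,0],
    [-0.61,-0.92,0],
  ],
  twist=[0,0,0,0,0],
)

```text
time: 1.35
tool_pos: [250.1, 332.6, 351.4]
tcp_rot: [-3.141, -0.0, 2.682]
contact_force: [-0.3, -0.4, 0.8]
grip_width: 59.6
finger_force: 0.0
```

arm_command(
  gripper=[60,60,60,60,60],
  dp=[
    [-0.61,-0.92,0],
    [-0.61,-0.92,0],
    [-0.61,-0.92,0],
    [-0.61,-0.92,0],
    [-0.61,-0.92,0],
  ],
  twist=[0,0,0,0,0],
)

```text
time: 1.98
tool_pos: [267.4, 195.8, 351.5]
tcp_rot: [-3.141, -0.0, 2.682]
contact_force: [-0.1, 0.8, 0.6]
grip_width: 60.0
finger_force: 0.0
```

arm_command(
  gripper=[60,60,60,60,60],
  dp=[
    [-0.857,0.374,0],
    [-0.857,0.374,0],
    [-0.857,0.374,0],
    [-0.857,0.374,0],
    [-0.857,0.374,0],
  ],
  twist=[0,0,0,0,0],
)

```text
time: 2.6
tool_pos: [384.9, 190.9, 351.4]
tcp_rot: [-3.141, -0.001, 2.682]
contact_force: [0.7, 0.3, 0.3]
grip_width: 60.0
finger_force: 0.0
```

arm_command(
  gripper=[60,60,60,60,60],
  dp=[
    [-0.857,0.374,0],
    [-0.857,0.374,0],
    [-0.857,0.374,0],
    [-0.857,0.374,0],
    [-0.857,0.374,0],
  ],
  twist=[0,0,0,0,0],
)

```text
time: 3.22
tool_pos: [501.6, 185.3, 351.2]
tcp_rot: [-3.141, -0.001, 2.682]
contact_force: [-0.1, 0.8, -1.0]
grip_width: 59.4
finger_force: 0.0
```

arm_command(
  gripper=[50,45,40,40,40],
  dp=[
    [-0.857,0.374,0.9],
    [-0.857,0.374,0.9],
    [-0.857,0.374,0.9],
    [-0.857,0.374,0.9],
    [-0.857,0.374,0.9],
  ],
  twist=[0,0,0,0,0.74],
)

```text
time: 3.85
tool_pos: [618.3, 179.7, 237.9]
tcp_rot: [-3.141, -0.001, 2.616]
contact_force: [-0.7, -0.7, 0.4]
grip_width: 40.3
finger_force: 0.0
```

```bash
python3 - <<'E'
from h import *
o=get_obs();print(o['joint_positions'],o['tool_pos'],o['tcp_rot'],o['contact_force'],o['moment'])
t=capture("top")[:,:,::-1];s=capture("scene")[:,:,::-1]
a=cv2.resize(t[170:290,220:360],None,fx=4,fy=4,interpolation=cv2.INTER_CUBIC)
b=cv2.resize(s[130:250,240:360],None,fx=4,fy=4,interpolation=cv2.INTER_CUBIC)
im=np.zeros((480,560+0,3),np.uint8)
cv2.imwrite("pics/b1.png",b)
E
```

```text
[ 1.63805499e-01  5.61083832e-01  1.14027160e+00  1.01706345e-04
  1.44129231e+00 -8.81140279e-01] [618.30882212 179.66718488 237.88422597] [-3.14099912e+00 -8.78126748e-04  2.61572866e+00] [-0.73682986 -0.70211068  0.36561455] [-0.01034179  0.00414762  0.01403535]
```

View pics/b1.png

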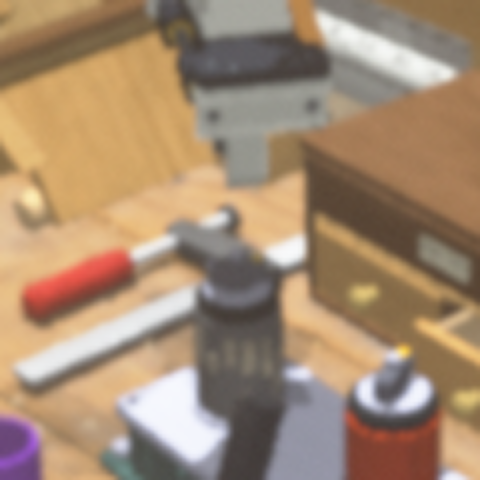

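The gripper sits above the left wing nut (crop about (235,260)), with nothing in the way below it.

arm_command(
  gripper=[40,40,40,40,40],
  dp=[
    [0,-0.02,0.65],
    [0,0,0.65],
    [0,0,0.65],
    [0,0,0.65],
    [0,0,0.6],
  ],
  twist=[0,0,0,0,0],
)

```text
time: 4.58
tool_pos: [617.3, 179.4, 158.2]
tcp_rot: [-3.141, -0.0, 2.617]
contact_force: [0.4, -0.7, -0.8]
grip_width: 39.9
finger_force: 0.0
```

arm_command(
  gripper=[25,15,10,10,10],
  dp=[
    [0,0,0],
    [0,0,0],
    [0,0,0],
    [0,0,0],
    [0,0,0],
  ],
  twist=[0,0,0,0,0],
)

```text
time: 5.2
tool_pos: [619.3, 182.6, 160.1]
tcp_rot: [3.134, 0.002, 2.618]
contact_force: [6.1, 11.3, -4.3]
grip_width: 12.7
finger_force: 29.9
```

```bash
python3 - <<'E'
from h import *
o=get_obs();print(o)
E
```

```text
{'time': 5.2, 'joint_positions': array([ 0.16581913,  0.61257714,  1.2647569 ,  0.00499283,  1.25793621,
       -0.88282201]), 'dq': array([ 1.76342395e-03, -2.21346777e-05,  1.11461185e-03, -1.14753790e-03,
        9.06583876e-04,  1.02315456e-03]), 'tau': array([ -5.8441186 , -58.70223641, -22.1451956 ,  -2.94961251,
         2.47313306,  -0.07738272]), 'tool_pos': array([619.28727871, 182.63588792, 160.10578052]), 'tcp_rot': array([3.13390305e+00, 1.85889725e-03, 2.61790864e+00]), 'contact_force': array([ 6.09490303, 11.29119376, -4.30723349]), 'moment': array([ 1.90643299, -1.02115104, -0.09319763]), 'finger_force': 29.947214126586914, 'grip_width': 12.741696698550635}
```

arm_command(
  gripper=[10,10,10,10,10],
  dp=[
    [0,0.08,0],
    [0,0.08,0],
    [0,0,0],
    [0,0,0],
    [0,0,0],
  ],
  twist=[0,0,0,0,0],
)

```text
time: 5.82
tool_pos: [619.5, 182.9, 159.9]
tcp_rot: [3.141, 0.0, 2.617]
contact_force: [-3.8, 0.7, 5.6]
grip_width: 12.4
finger_force: 30.0
```

```bash
cat > o.py <<'E'
from h import *
o=get_obs();c,s=np.cos(o['tcp_rot'][2]),np.sin(o['tcp_rot'][2])
T=np.array([[c,s],[s,-c]])
print(o['time'],'pos',o['tool_pos'].round(2),'rot',o['tcp_rot'].round(4),'F',o['contact_force'].round(1),'Ftool xy',(T@o['contact_force'][:2]).round(1),'M',o['moment'].round(3),'J6',o['joint_positions'][5].round(3),o['tau'][5].round(3),'w',o['grip_width'],o['finger_force'])
E
python3 o.py
```

```text
5.825 pos [619.46 182.87 159.88] rot [3.1411e+00 1.0000e-04 2.6171e+00] F [-3.8  0.7  5.6] Ftool xy [ 3.6 -1.2] M [ 0.158  0.667 -0.006] J6 -0.878 -0.066 w 12.352438934403411 29.952758252620697
```

arm_command(
  gripper=[10,10,10,10,10],
  dp=[
    [0,0,0],
    [0,0,0],
    [0,0,0],
    [0,0,0],
    [0,0,0],
  ],
  twist=[0.3,0.3,0.3,0.1,0],
)

```text
time: 6.45
tool_pos: [619.4, 182.9, 159.9]
tcp_rot: [3.141, 0.0, 2.531]
contact_force: [-3.4, 0.2, 6.2]
grip_width: 12.4
finger_force: 30.5
```

```bash
python3 o.py
```

```text
6.45 pos [619.45 182.88 159.85] rot [3.1413e+00 3.0000e-04 2.5311e+00] F [-3.4  0.2  6.2] Ftool xy [ 2.9 -1.8] M [0.116 0.578 0.537] J6 -0.792 0.584 w 12.427376700742329 30.48979640007019
```

Clockwise takes 0.54 Nm, so that is the tightening way. I'll loosen counter-clockwise.

arm_command(
  gripper=[10,10,10,10,10],
  dp=[
    [0,0,0],
    [0,0,0],
    [0,0,-0.003],
    [0,0,-0.003],
    [0,0,-0.003],
  ],
  twist=[-1,-1,-1,-1,-1],
)

```text
time: 7.08
tool_pos: [619.5, 182.8, 160.2]
tcp_rot: [3.141, 0.0, 2.969]
contact_force: [-4.5, 0.8, 5.8]
grip_width: 12.8
finger_force: 30.0
```

```bash
python3 o.py
```

```text
7.075 pos [619.45 182.84 160.17] rot [3.1411e+00 3.0000e-04 2.9689e+00] F [-4.5  0.8  5.8] Ftool xy [4.5 0. ] M [ 0.203  0.591 -0.046] J6 -1.23 0.798 w 12.84186069012232 29.958109259605408
```

arm_command(
  gripper=[10,10,10,10,10],
  dp=[
    [0,0,-0.003],
    [0,0,-0.003],
    [0,0,-0.003],
    [0,0,-0.003],
    [0,0,-0.003],
  ],
  twist=[-1,-1,-1,-1,-1],
)

```text
time: 7.7
tool_pos: [619.5, 182.9, 160.6]
tcp_rot: [3.141, 0.001, -2.878]
contact_force: [-3.6, 0.9, 6.3]
grip_width: 12.8
finger_force: 30.0
```

```bash
python3 o.py
```

```text
7.7 pos [619.49 182.86 160.6 ] rot [ 3.1413e+00  6.0000e-04 -2.8780e+00] F [-3.6  0.9  6.3] Ftool xy [3.3 1.8] M [ 0.196  0.671 -0.084] J6 -1.666 0.763 w 12.796022609213278 29.96546298265457
```

arm_command(
  gripper=[10,10,10,10,10],
  dp=[
    [0,0,-0.003],
    [0,0,-0.003],
    [0,0,-0.003],
    [0,0,-0.003],
    [0,0,-0.003],
  ],
  twist=[-1,-1,-1,-1,-1],
)

```text
time: 8.32
tool_pos: [619.5, 182.9, 161.0]
tcp_rot: [3.141, 0.001, -2.442]
contact_force: [-3.7, 0.9, 5.6]
grip_width: 12.3
finger_force: 30.0
```

arm_command(
  gripper=[10,10,10,10,10],
  dp=[
    [0,0,-0.003],
    [0,0,-0.003],
    [0,0,-0.003],
    [0,0,-0.003],
    [0,0,-0.003],
  ],
  twist=[-1,-1,-1,-1,-1],
)

```text
time: 8.95
tool_pos: [619.5, 182.9, 161.3]
tcp_rot: [-3.141, 0.001, -2.005]
contact_force: [-3.8, 1.3, 5.6]
grip_width: 12.3
finger_force: 30.0
```

```bash
python3 o.py
```

```text
8.95 pos [619.47 182.88 161.34] rot [-3.1414e+00  7.0000e-04 -2.0055e+00] F [-3.8  1.3  5.6] Ftool xy [0.4 4. ] M [ 0.26   0.744 -0.259] J6 -2.539 0.694 w 12.271844754630957 29.994631111621857
```

arm_command(
  gripper=[10,10,10,10,10],
  dp=[
    [0,0,-0.003],
    [0,0,-0.003],
    [0,0,-0.003],
    [0,0,-0.003],
    [0,0,0],
  ],
  twist=[-1,-1,-1,-1,0],
)

```text
time: 9.57
tool_pos: [619.5, 182.9, 161.7]
tcp_rot: [-3.141, 0.001, -1.658]
contact_force: [-3.5, 1.2, 6.5]
grip_width: 12.7
finger_force: 30.0
```

```bash
python3 o.py
```

```text
9.575 pos [619.49 182.86 161.69] rot [-3.1411e+00  6.0000e-04 -1.6583e+00] F [-3.5  1.2  6.5] Ftool xy [-0.9  3.6] M [ 0.352  0.728 -0.187] J6 -2.886 -0.523 w 12.673630835298475 29.962718188762665
```

arm_command(
  gripper=[30,50,60,60,60],
  dp=[
    [0,0,0],
    [0,0,0],
    [0,0,0],
    [0,0,0],
    [0,0,0],
  ],
  twist=[0,0,0,0,1],
)

```text
time: 10.2
tool_pos: [619.6, 182.7, 160.8]
tcp_rot: [-3.142, -0.0, -1.748]
contact_force: [-0.2, 0.5, 0.1]
grip_width: 57.3
finger_force: 0.0
```

arm_command(
  gripper=[60,60,60,60,60],
  dp=[
    [0,0,0],
    [0,0,0],
    [0,0,0],
    [0,0,0],
    [0,0,0],
  ],
  twist=[1,1,1,1,1],
)

```text
time: 10.82
tool_pos: [619.6, 182.8, 160.8]
tcp_rot: [3.142, -0.0, -2.185]
contact_force: [-0.0, 0.8, -0.0]
grip_width: 60.2
finger_force: 0.0
```

arm_command(
  gripper=[60,60,60,60,60],
  dp=[
    [0,0,0],
    [0,0,0],
    [0,0,0],
    [0,0,0],
    [0,0,0],
  ],
  twist=[1,1,1,1,1],
)

```text
time: 11.45
tool_pos: [619.6, 182.8, 160.8]
tcp_rot: [-3.142, 0.0, -2.622]
contact_force: [-0.8, -0.5, 0.2]
grip_width: 59.5
finger_force: 0.0
```

arm_command(
  gripper=[60,60,60,60,60],
  dp=[
    [0,0,0],
    [0,0,0],
    [0,0,0],
    [0,0,0],
    [0,0,0],
  ],
  twist=[1,1,1,1,1],
)

```text
time: 12.08
tool_pos: [619.6, 182.8, 160.8]
tcp_rot: [-3.142, -0.0, -3.058]
contact_force: [0.1, 0.9, -0.2]
grip_width: 59.7
finger_force: 0.0
```

arm_command(
  gripper=[60,60,60,60,60],
  dp=[
    [0,0,0],
    [0,0,0],
    [0,0,0],
    [0,0,0],
    [0,0,0],
  ],
  twist=[1,1,1,1,1],
)

```text
time: 12.7
tool_pos: [619.6, 182.8, 160.8]
tcp_rot: [3.142, 0.0, 2.789]
contact_force: [-0.3, 0.7, -0.6]
grip_width: 60.2
finger_force: 0.0
```

arm_command(
  gripper=[60,60,60,60,60],
  dp=[
    [0,0,0],
    [0,0,0],
    [0,0,0],
    [0,0,0],
    [0,0,0],
  ],
  twist=[1,1,1,1,1],
)

```text
time: 13.32
tool_pos: [619.6, 182.8, 160.8]
tcp_rot: [3.142, 0.0, 2.353]
contact_force: [0.5, 0.5, -0.6]
grip_width: 59.9
finger_force: 0.0
```

arm_command(
  gripper=[60,60,60,60,60],
  dp=[
    [0,0,0],
    [0,0,0],
    [0,0,0],
    [0,0,0],
    [0,0,0],
  ],
  twist=[1,1,1,1,1],
)

```text
time: 13.95
tool_pos: [619.6, 182.8, 160.8]
tcp_rot: [3.142, 0.0, 1.916]
contact_force: [0.4, -0.9, -0.2]
grip_width: 59.8
finger_force: 0.0
```

arm_command(
  gripper=[60,60,60,60,60],
  dp=[
    [0,0,0],
    [0,0,0],
    [0,0,0],
    [0,0,0],
    [0,0,0],
  ],
  twist=[1,1,1,1,1],
)

```text
time: 14.58
tool_pos: [619.6, 182.8, 160.8]
tcp_rot: [3.142, -0.0, 1.48]
contact_force: [0.9, 1.0, -0.2]
grip_width: 60.0
finger_force: 0.0
```

```bash
python3 o.py
```

```text
14.575 pos [619.6  182.77 160.78] rot [ 3.1415 -0.      1.4798] F [ 0.9  1.  -0.2] Ftool xy [1.  0.8] M [-0.052  0.077  0.002] J6 0.259 -0.926 w 59.993576390599586 0.0
```

arm_command(
  gripper=[30,15,10,10,10],
  dp=[
    [0,0,0],
    [0,0,0],
    [0,0,0],
    [0,0,0],
    [0,0,0],
  ],
  twist=[0,0,0,0,0],
)

```text
time: 15.2
tool_pos: [619.6, 182.8, 160.9]
tcp_rot: [3.142, -0.0, 1.483]
contact_force: [-0.4, 0.5, -0.5]
grip_width: 14.9
finger_force: 0.0
```

arm_command(
  gripper=[10,10,10,10,10],
  dp=[
    [0,0,-0.003],
    [0,0,-0.003],
    [0,0,-0.003],
    [0,0,-0.003],
    [0,0,-0.003],
  ],
  twist=[-0.9,-0.9,-0.9,-0.9,-0.9],
)

```text
time: 15.82
tool_pos: [619.5, 182.9, 161.3]
tcp_rot: [-3.141, -0.0, 1.878]
contact_force: [0.4, 0.2, -0.7]
grip_width: 12.7
finger_force: 30.0
```

arm_command(
  gripper=[10,10,10,10,10],
  dp=[
    [0,0,-0.003],
    [0,0,-0.003],
    [0,0,-0.003],
    [0,0,-0.003],
    [0,0,-0.003],
  ],
  twist=[-0.9,-0.9,-0.9,-0.9,-0.9],
)

```text
time: 16.45
tool_pos: [619.5, 182.9, 161.6]
tcp_rot: [3.142, -0.0, 2.27]
contact_force: [0.0, -0.3, 0.5]
grip_width: 12.9
finger_force: 30.0
```

```bash
python3 o.py
```

```text
16.45 pos [619.47 182.88 161.58] rot [ 3.1416e+00 -4.0000e-04  2.2702e+00] F [ 0.  -0.3  0.5] Ftool xy [-0.3 -0.2] M [ 0.009  0.064 -0.306] J6 -0.531 0.517 w 12.903682121948519 30.028302669525146
```

Loosened by about 2.8 rad, and the torque (0.31 Nm) agrees. Now for the sleeve.

arm_command(
  gripper=[40,80,80,80,80],
  dp=[
    [0,0,0],
    [0,0,0],
    [0,0,0],
    [0,0,0],
    [0,0,0],
  ],
  twist=[0,0,0,0,0],
)

```text
time: 17.08
tool_pos: [619.6, 182.8, 161.7]
tcp_rot: [3.141, -0.0, 2.268]
contact_force: [-0.1, -0.7, 0.0]
grip_width: 58.3
finger_force: 0.0
```

arm_command(
  gripper=[80,80,80,80,80],
  dp=[
    [0,0,0],
    [0,0,0],
    [0,0,0.3],
    [0,0,0.7],
    [0,0,0.7],
  ],
  twist=[0,0,0,0,0],
)

```text
time: 17.7
tool_pos: [619.4, 182.8, 118.1]
tcp_rot: [-3.141, -0.0, 2.268]
contact_force: [0.0, 0.0, 0.6]
grip_width: 80.4
finger_force: 0.0
```

```bash
python3 - <<'E'
exec(open('o.py').read())
t=capture("top")[:,:,::-1];s=capture("scene")[:,:,::-1]
cv2.imwrite("pics/s2.png",cv2.resize(s[130:250,230:390],None,fx=4,fy=4,interpolation=cv2.INTER_CUBIC))
E
```

```text
17.7 pos [619.39 182.77 118.05] rot [-3.1414e+00 -2.0000e-04  2.2681e+00] F [0.  0.  0.6] Ftool xy [0.  0.1] M [-0.053  0.006 -0.007] J6 -0.529 0.0 w 80.3931742904885 0.0
```

View pics/s2.png

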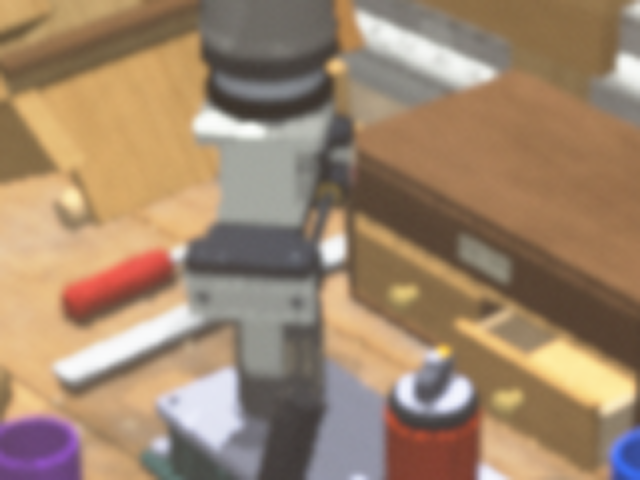

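The fingers straddle the grey sleeve (crop about (280,370)). The red-brown drum at (435,430) is untouched. Closing now.

arm_command(
  gripper=[66,58,50,50,50],
  dp=[
    [0,0,0],
    [0,0,0],
    [0,0,0],
    [0,0,0],
    [0,0,0],
  ],
  twist=[0,0,0,0,0],
)

```text
time: 18.42
tool_pos: [619.9, 182.9, 119.8]
tcp_rot: [3.14, 0.001, 2.268]
contact_force: [-0.0, -0.3, 3.8]
grip_width: 55.5
finger_force: 30.0
```

```bash
python3 o.py
```

```text
18.425 pos [619.88 182.88 119.78] rot [3.1405e+00 6.0000e-04 2.2682e+00] F [-0.  -0.3  3.8] Ftool xy [-0.2 -0.2] M [0.025 0.02  0.023] J6 -0.529 0.01 w 55.45254382613 30.000422475859523
```

arm_command(
  gripper=[50,50,50,50,50],
  dp=[
    [0,0,-0.04],
    [0,0,-0.08],
    [0,0,-0.12],
    [0,0,-0.16],
    [0,0,-0.2],
  ],
  twist=[0,0,0,0,0],
)

```text
time: 19.05
tool_pos: [619.5, 182.8, 134.4]
tcp_rot: [3.142, -0.0, 2.268]
contact_force: [-0.1, 0.5, -0.6]
grip_width: 55.5
finger_force: 30.0
```

```bash
python3 o.py
```

```text
19.05 pos [619.55 182.84 134.43] rot [ 3.1415e+00 -1.0000e-04  2.2682e+00] F [-0.1  0.5 -0.6] Ftool xy [0.5 0.2] M [-0.041 -0.023 -0.006] J6 -0.529 -0.0 w 55.49030170244921 29.99854085035622
```

arm_command(
  gripper=[50,50,50,50,50],
  dp=[
    [0,0,-0.4],
    [0,0,-0.4],
    [0,0,-0.4],
    [0,0,-0.4],
    [0,0,-0.5],
  ],
  twist=[0,0,0,0,0],
)

```text
time: 19.68
tool_pos: [619.5, 182.8, 187.3]
tcp_rot: [-3.141, -0.0, 2.268]
contact_force: [0.9, 0.2, -0.7]
grip_width: 55.6
finger_force: 30.0
```

arm_command(
  gripper=[50,50,50,50,50],
  dp=[
    [0,0,-0.5],
    [0,0,-0.5],
    [0,0,-0.6],
    [0,0,-0.6],
    [0,0,-0.6],
  ],
  twist=[0,0,0,0,0],
)

```text
time: 20.3
tool_pos: [619.6, 182.8, 257.8]
tcp_rot: [3.141, 0.0, 2.268]
contact_force: [0.3, -0.2, -0.4]
grip_width: 55.6
finger_force: 30.0
```

```bash
python3 - <<'E'
exec(open('o.py').read())
d=np.array([450,97])-o['tool_pos'][:2];print("units",T@d/25)
s=capture("scene")[:,:,::-1]
cv2.imwrite("pics/s3.png",cv2.resize(s[100:250,230:430],None,fx=4,fy=4,interpolation=cv2.INTER_CUBIC))
E
```

```text
20.3 pos [619.58 182.81 257.78] rot [3.1413e+00 1.0000e-04 2.2681e+00] F [ 0.3 -0.2 -0.4] Ftool xy [-0.3  0.2] M [-0.059 -0.005  0.043] J6 -0.529 -0.0 w 55.647461989529816 29.998629251495004
units [ 1.72481248 -7.40399112]
```

View pics/s3.png

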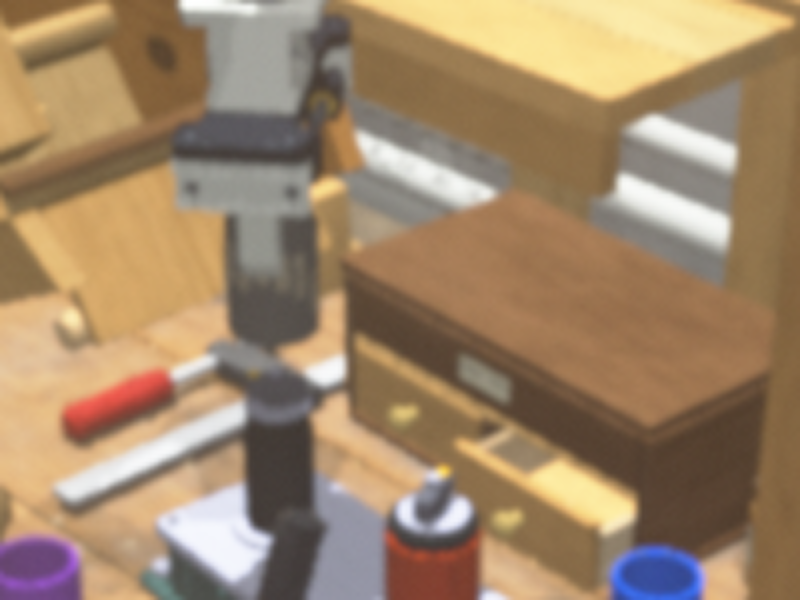

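The sleeve is clear of the drum and hangs upright in the gripper (crop (270,290)). Next I'll carry it to the tray.

arm_command(
  gripper=[50,50,50,50,50],
  dp=[
    [0.17,-0.74,0],
    [0.17,-0.74,0],
    [0.17,-0.74,0],
    [0.17,-0.74,0],
    [0.17,-0.74,0],
  ],
  twist=[0,0,0,0,0],
)

```text
time: 20.98
tool_pos: [534.4, 139.4, 256.8]
tcp_rot: [3.142, -0.0, 2.268]
contact_force: [-0.2, 0.1, 0.3]
grip_width: 56.0
finger_force: 30.0
```

arm_command(
  gripper=[50,50,50,50,50],
  dp=[
    [0.17,-0.74,0],
    [0.17,-0.74,0],
    [0.17,-0.74,0],
    [0.17,-0.74,0],
    [0.17,-0.74,0],
  ],
  twist=[0,0,0,0,0],
)

```text
time: 21.6
tool_pos: [449.9, 96.3, 256.9]
tcp_rot: [3.141, 0.0, 2.268]
contact_force: [-0.3, -0.3, -0.4]
grip_width: 55.1
finger_force: 30.0
```

arm_command(
  gripper=[50,50,50,50,50],
  dp=[
    [0,0,1],
    [0,0,1],
    [0,0,1],
    [0,0,1],
    [0,0,1],
  ],
  twist=[0,0,0,0,0],
)

```text
time: 22.22
tool_pos: [450.6, 96.6, 131.2]
tcp_rot: [3.141, 0.0, 2.268]
contact_force: [0.2, 0.1, -1.6]
grip_width: 55.2
finger_force: 30.0
```

```bash
python3 - <<'E'
exec(open('o.py').read())
s=capture("scene")[:,:,::-1]; t=capture("top")[:,:,::-1]
cv2.imwrite("pics/p4.png",np.hstack([cv2.resize(s[180:340,190:320],None,fx=3,fy=3),cv2.resize(t[190:350,240:370],None,fx=3,fy=3)]))
E
```

```text
22.225 pos [450.61  96.59 131.15] rot [3.1411e+00 3.0000e-04 2.2681e+00] F [ 0.2  0.1 -1.6] Ftool xy [-0.1  0.2] M [-0.082  0.024 -0.016] J6 -0.653 -0.001 w 55.24937894428734 29.998495085164905
```

View pics/p4.png

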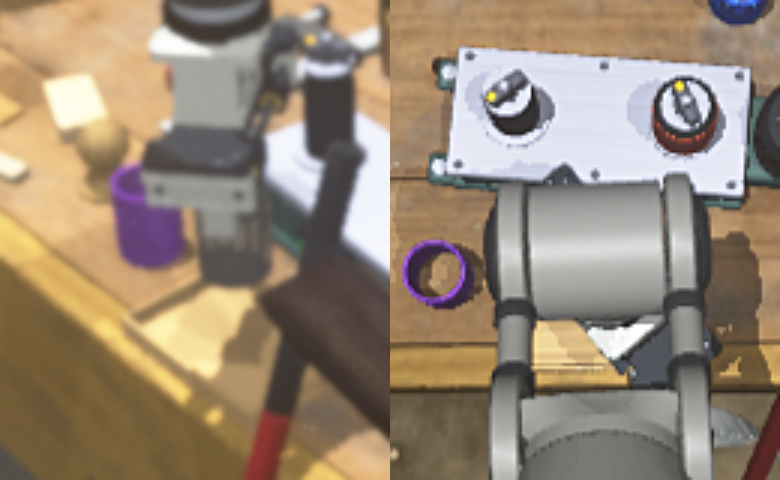

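The sleeve hangs over the middle of the tray. On the sander the bare drum's nut shows turned by well over a right angle, and the red-brown drum is unchanged. Lowering it now.

arm_command(
  gripper=[50,50,50,50,50],
  dp=[
    [0,0,0.8],
    [0,0,0.8],
    [0,0,0.8],
    [0,0,0.4],
    [0,0,0.15],
  ],
  twist=[0,0,0,0,0],
)

```text
time: 22.95
tool_pos: [450.8, 96.6, 58.1]
tcp_rot: [3.141, 0.0, 2.268]
contact_force: [-0.7, -0.7, -0.3]
grip_width: 55.4
finger_force: 30.0
```

arm_command(
  gripper=[50,50,50,50,50],
  dp=[
    [0,0,0.04],
    [0,0,0.04],
    [0,0,0.03],
    [0,0,0],
    [0,0,0],
  ],
  twist=[0,0,0,0,0],
)

```text
time: 23.58
tool_pos: [450.5, 96.6, 55.2]
tcp_rot: [3.141, 0.0, 2.268]
contact_force: [-0.8, 1.2, 0.6]
grip_width: 55.6
finger_force: 30.0
```

arm_command(
  gripper=[50,50,50,50,50],
  dp=[
    [0,0,0.04],
    [0,0,0.03],
    [0,0,0],
    [0,0,0],
    [0,0,0],
  ],
  twist=[0,0,0,0,0],
)

```text
time: 24.2
tool_pos: [450.5, 96.6, 53.8]
tcp_rot: [3.141, 0.0, 2.268]
contact_force: [-1.4, 0.4, 5.1]
grip_width: 55.4
finger_force: 30.0
```

Contact at 5 N. I'll release it, wait, then lift straight up.

arm_command(
  gripper=[60,66,74,82,90],
  dp=[
    [0,0,0],
    [0,0,0],
    [0,0,0],
    [0,0,0],
    [0,0,0],
  ],
  twist=[0,0,0,0,0],
)

```text
time: 24.82
tool_pos: [450.5, 96.6, 53.3]
tcp_rot: [3.142, -0.0, 2.268]
contact_force: [-0.1, 0.2, -0.1]
grip_width: 87.0
finger_force: 0.0
```

arm_command(
  gripper=[90,90,90,90,90],
  dp=[
    [0,0,0],
    [0,0,-0.5],
    [0,0,-1],
    [0,0,-1],
    [0,0,-1],
  ],
  twist=[0,0,0,0,0],
)

```text
time: 25.45
tool_pos: [450.5, 96.6, 142.6]
tcp_rot: [3.141, 0.001, 2.268]
contact_force: [0.5, 0.2, -0.2]
grip_width: 89.8
finger_force: 0.0
```

arm_command(
  gripper=[90,90,90,90,90],
  dp=[
    [0,0,-1],
    [0,0,-1],
    [0,0,-1],
    [0,0,-1],
    [0,0,0],
  ],
  twist=[0,0,0,0,0],
)

```text
time: 26.08
tool_pos: [451.3, 96.6, 243.1]
tcp_rot: [3.138, 0.003, 2.268]
contact_force: [0.1, -0.3, 0.4]
grip_width: 90.1
finger_force: 0.0
```

```bash
python3 - <<'E'
exec(open('o.py').read())
s=capture("scene")[:,:,::-1]; t=capture("top")[:,:,::-1]
cv2.imwrite("pics/p5.png",np.hstack([cv2.resize(s[180:340,190:320],None,fx=3,fy=3),cv2.resize(t[190:350,240:370],None,fx=3,fy=3)]))
E
```

```text
26.075 pos [451.32  96.65 243.12] rot [3.1377e+00 2.9000e-03 2.2682e+00] F [ 0.1 -0.3  0.4] Ftool xy [-0.3 -0.2] M [-0.044  0.052 -0.041] J6 -0.653 -0.0 w 90.05399989803584 0.0
```

View pics/p5.png

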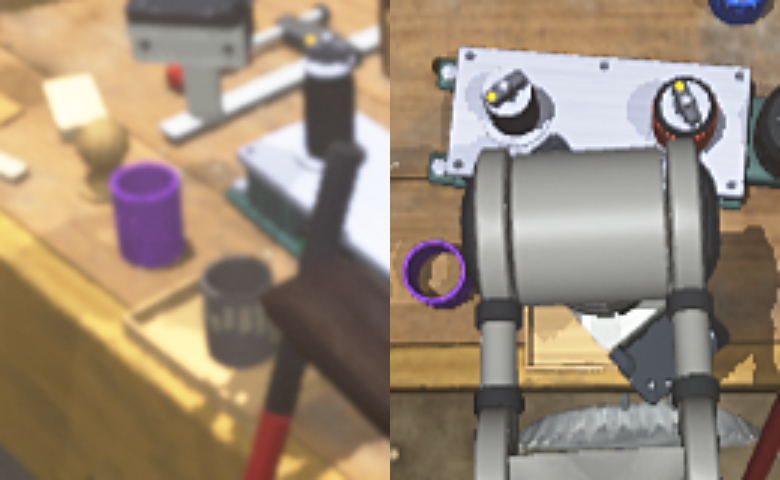

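The grey sleeve stands upright in the tray (left half, about (240,310)), and the gripper is clear above it. The red-brown drum and the other things around look unmoved.

```bash
python3 -c "
from plant import *
print(close_job())"
```

```text
the job is handed in; nothing more can be done
None
```

The worn grey sleeve is off its drum and standing upright in the tray, its nut backed off about 2.8 rad; the fresh sleeve's drum was not touched, and the job is handed in (no verdict was returned).

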